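# Close the filter hatch of a bench dust extractor

## Task

The filter of the bench dust extractor has just been changed: put its loose cover back on and lock it. Slide the cover's rear edge fully home under the steel keeper lip at the back of the hatch, then press the front down on its sprung seal and, while it is down, turn the red wing knob a quarter turn clockwise to its stop, so that the hidden tongue swings behind the front edge of the frame and holds the cover shut when you let go. Do it by feel and gently, never forcing the cover or a blocked latch against the machine (30 N at most), and leave the other things on the bench where they are.

Things in the scene. Friction and masses are not known exactly. Their poses are not given: they have to be found in the camera images.
- extractor: Dust extractor, dark blue-grey steel box fixed on the bench. Origin: centre of its footprint on the bench; x points from its front (robot side) to its back, z up. In front an open filter tub, x -115 to +46 mm, 142 mm wide, topped by a flat frame at about z = 78 mm. The tub hangs on rubber buffers: frame, keeper and seal stand together up to 4 mm higher or lower, which must be felt. Behind it the motor housing, top z = 112 mm.
- knob_home (a point): Point on the extractor, at the nominal height of the frame's upper face (z = 78 mm; the frame itself is up to 4 mm off), extractor x = -56 mm, y = 0: the knob's axis passes here when the cover is home. The cover's axes are then parallel to the extractor's (yaw equal) and its origin is at extractor x = -32 mm, y = 0.
- keeper (a point): Nominal middle of the steel keeper lip behind the opening, at the lip's underside: 8.5 mm above the frame, extractor x = +42 mm. The lip is 110 mm wide and covers x = +38 to +46 mm; its flared mouth begins at x = +33 mm and is 13 mm high. The cover's rear edge slides in here from the front until it meets the keeper's upstand (x = +46 mm).
- frame_edge (a point): Nominal middle of the opening's front edge, on the frame's upper face (extractor x = -94 mm; the opening runs back to +28 mm and is 116 mm wide). The frame is 3 mm thick, the filter lies 14 mm below it; the locked tongue goes under this edge. A black seal strip on it (x -107 to -98 mm, 68 mm wide) stands 4.5 mm proud and is sprung: 3 N to start, then 1.8 N more per mm.
- cover: Loose cover, light grey steel plate 156 x 151 x 3 mm, 0.28 kg with its knob. Origin: centre of the plate's underside; x points to its rear edge, z up. It starts upright on the bench on its two side flanges: 16 mm deep, 2.5 mm thick, x = -78 to +45 mm. Their inner faces are 146 mm apart and go outside the tub's walls, 2 mm to spare each side.
- wing_grip (a point): Grip point of the red wing knob: on its upright axis, 32 mm above the plate's underside, at cover x = -24 mm, y = 0. The wing is 10.5 mm thick, 50 mm long, its top 11 mm above this point; the hub (29 mm wide) ends 22.5 mm below, the plate's top is 29 mm below. The point's y axis lies along the wing, x across it.
- wing (a joint): Wing knob angle on the cover, rad: 0 = open (wing along cover y), growing clockwise seen from above to a stop at 1.571 = locked (wing along cover x). Friction 0.06 N m: the cover can be carried by the wing. At home the tongue meets the frame edge from about 0.7 rad and passes under it only with the front pressed down; 10 to 16 N down on the knob does it.
- cover_rear (a point): Middle of the cover's rear edge, at the plate's underside (cover x = +78 mm). Let the cover down in front of the keeper with this edge 15 to 18 mm short of the upstand, latch open, until it rests on the seal (plate 4 to 5 mm above the frame); at that height it slides back under the keeper.
- cover_front (a point): Middle of the cover's front edge, at the plate's underside. Above the frame (as it really stands) it is 4.5 mm up on the seal when unlocked, about 2 mm when locked. The tongue under the plate (14 mm wide, 4 mm thick, 50 mm from axis to tip) has its top 4.5 mm below the plate. Two 2 mm tabs under the plate 60 mm in front of its centre drop behind the frame edge.
- press_ball (a point): Centre of the red ball (33 mm) on the lever of the green hand press behind the extractor; the press is fixed and in nobody's way if the hand and arm pass in front of (nearer the robot than) this point.
- mug: White mug, 97 mm high, far left; a bystander (origin under its centre).
- spectacles: Spectacles with dark red frame, about 140 x 140 x 44 mm, front left; a bystander.
- eyelet_tin: Round tin, 67 mm across, 28 mm high, left; a bystander.
- awl: Awl with wooden handle, 140 mm long, 28 mm high, left; a bystander.
Things that resemble listed ones, but are neither listed nor needed, are in the scene too. There is more than one size of the cover; the job needs the larger.

How it is judged:
By the outcome, as a careful person would: the job done as asked, in the order asked, and still so for the second after the job is handed in, with the robot touching nothing.
It also fails if it takes over 54 s, if anything falls off the work surface, if the arm or the gripper's body presses on something with over 40 N, if the wrist force passes 120 N, or if a joint passes its speed limit or range.

## Robot

A 6-joint arm with a two-finger parallel gripper is mounted at the origin on a cart in front of the work surface, level with it; the furniture and walls round the work are solid. World frame = base frame: x ahead of the robot, y to its left, z up, the work surface at z = 0. Lengths are in mm, angles in rad, forces in N, time in s.
With the tool pointing down it reaches from about 350 to 975 mm from the base axis. Payload 7.1 kg.
Tool frame: the origin (TCP) lies at the centre of the arm's flange, where the gripper is bolted on; the fingertips stand 182 mm ahead of it and the grasp point (between the pads) lies 163 mm ahead of it; z points along the fingers, y is the line along which they close (so a half turn about z gives the same grasp; the last joint's range is limited). The gripper opens to 88 mm and grips with 3 to 60 N. Pads are 20 mm wide; open, the fingers measure 115 mm over their backs; the gripper's body (75 mm by 178 mm) begins 61 mm behind the grasp point.
Start: joints at [1.327, 0.423, 1.63, -0, 1.089, -0.019], TCP at [139.289, 609.266, 404.675] pointing down, gripper open.
Joint ranges: [-3, 3], [-0.9, 2.11], [0.09, 2.58], [-1.31, 4.45], [0.11, 2.69], [-2.54, 2.54]. Speed limits (rad/s): [2.39, 2.39, 3.01, 3.14, 3.14, 3.14].

## Interface

Orientations are given as a rotation vector (axis times angle).
In Python, from workcell import readout, get_image, ctrl gives the robot as it stands.
- The arm moves only by the tool step_arm, never from a script. Its argument "targets" is a list that holds one entry, the list of rows, each a list of 7 numbers: the shift along the world's x, y, z as a fraction of full scale, then the turn, a rotation vector about the world's x, y, z as a fraction of full scale, then the opening, from 0 (shut) to 1 (fully open). In form: [[[dx, dy, dz, wx, wy, wz, claw], ...]]. A call has exactly 5 rows; each row shifts and turns the commanded pose from where the row before left it; what a row does not reach is not made up. Full scale, the value 1, is 0.05 m for a shift and 4 degrees for a turn. A row lasts 1/8 s, in which the tool goes at most 62.5 mm and 10.7 degrees, less where a joint would pass 70% of its speed; a pose out of reach is approached as far as the arm can. A call with a number of a shift or a turn outside -1 to 1 is refused whole. A call with a gripper value outside its range is refused whole. The fingers move at their own pace and stop on an object; the grip force is fixed at half the most. Time passes only in rows, so rows that do not move let the fingers close, or fill a call up. It gives the time, the measured TCP pose, the force, the opening and the grip force at its end, in the units of the state.
- readout.get_obs(): the state, without advancing time (a new reading comes with each control period).
- get_image(name): name is "scene" or "top" or "wrist"; returns a dict with "pixels" (420x560x3 uint8, red, green, blue), "intrinsics" (3x3 intrinsics, pixels), "k1" (the pictures are not rectified: a ray, as slopes to the right and down, at radius r is drawn at 1 + k1 r^2 times it, then the intrinsics apply), "extrinsics" (4x4, takes a point from world to camera coordinates). Camera axes: x right, y down, z forward; pixel columns grow to the right and rows downward; lengths in mm; the calibration is good to about 2 mm. A picture is of the moment at which its call begins. There is no depth.
- ctrl.close_job(): hands the job in; it is judged then, once.
The state is a dict: "t": time; "qpos": joint angles; "qvel": joint speeds; "joint_torque": joint torques, N m; "ee_pos": TCP position; "orientation": TCP orientation; "ft_force": force on the tool from outside, world axes, zero at the start; "moment": the same for the moment, N m; "width": finger opening in mm; "grasp_force": force on a finger pad.
Only numpy, scipy, OpenCV 4.12 (cv2) and the standard library are available. Lean on these libraries where they do the work, as an engineer would, in place of code of your own. Each camera call takes 0.05 s, during which the arm holds its last target. There are 200 camera calls.

## Working session

There is one attempt and no reset: what is moved stays moved. The work goes in short steps, Python scripts to look and compute and a tool call to move; the robot and the scene stay as the last step left them, time stands still between calls to the robot, and variables do not carry over. Pictures are saved under pics/ and viewed, at most 10 in all, crops included, and the job is handed in when it is done.

Besides the shell and the picture viewer there is one more tool, called after ">>>" as name(argument=value, ...), one argument or row to a line, values as JSON. step_arm: Moves the arm, as the interface text tells. Shift numbers are shares of 0.05 m and turn numbers shares of 4 degrees, none past 1 either way. Its arguments: {"type":"object","properties":{"targets":{"type":"array"}},"required":["targets"]}

```bash
mkdir -p pics; cat > h.py <<'E'
import numpy as np, cv2
from workcell import readout, get_image, ctrl
def grab(n,tag):
    d=get_image(n); cv2.imwrite(f'pics/{tag}.png',cv2.cvtColor(d['pixels'],cv2.COLOR_RGB2BGR))
    np.savez(f'pics/{tag}.npz',**{k:np.array(v) for k,v in d.items()}); return d
def load(tag): return dict(np.load(f'pics/{tag}.npz'))
def ray(d,u,v):
    K=np.array(d['intrinsics']);k=float(d['k1']);E=np.array(d['extrinsics'])
    p=cv2.undistortPoints(np.array([[[u,v]]],float),K,np.array([k,0,0,0,0.]))[0,0]
    R=E[:3,:3];o=-R.T@E[:3,3];w=R.T@np.array([p[0],p[1],1]);return o,w/np.linalg.norm(w)
def plane(d,u,v,z):
    o,w=ray(d,u,v);return o+w*(z-o[2])/w[2]
def tri(*obs):
    A=0;b=0;L=[ray(*x) for x in obs]
    for o,w in L: P=np.eye(3)-np.outer(w,w);A=A+P;b=b+P@o
    X=np.linalg.solve(A,b);return X,[round(float(np.linalg.norm((np.eye(3)-np.outer(w,w))@(X-o))),1) for o,w in L]
def proj(d,X):
    K=np.array(d['intrinsics']);E=np.array(d['extrinsics'])
    return cv2.projectPoints(np.array([X],float),cv2.Rodrigues(E[:3,:3])[0],E[:3,3],K,np.array([float(d['k1']),0,0,0,0.]))[0][0,0]
E
python3 - <<'E'
from h import *
for n in['scene','top','wrist']:
    d=grab(n,n+'0');E=d['extrinsics'];print(n,(-E[:3,:3].T@E[:3,3]).round(),d['intrinsics'][0,0],d['k1'])
a=[cv2.imread(f'pics/{n}0.png') for n in('scene','top')]
cv2.imwrite('pics/st.png',cv2.resize(np.hstack(a),(800,300)))
o=readout.get_obs();print(o)
E
```

```text
scene [ -594. -1116.  1041.] 406.75179404497413 -0.1053503518773589
top [ 253.  -49. 1711.] 418.84249138811685 -0.04808592270744745
wrist [ 62. 625. 384.] 344.38772855948037 -0.04747606668373028
{'t': 0.15, 'qpos': array([ 1.32703608e+00,  4.23692754e-01,  1.63045503e+00, -4.77723517e-06,
        1.08862368e+00, -1.89763024e-02]), 'qvel': array([-7.64386641e-05, -3.28649250e-03, -1.71430204e-03,  1.56192639e-03,
       -3.37598890e-04,  7.26762519e-04]), 'joint_torque': array([-1.17755098e-04, -5.44982779e+01, -2.73918557e+01,  6.44646934e-02,
        2.04565498e-02, -8.98767439e-05]), 'ee_pos': array([139.2232479 , 609.09390749, 404.08635805]), 'orientation': array([-3.52326527e-01, -3.12162189e+00,  1.83650552e-03]), 'ft_force': array([ 0.56858725, -0.17292319, -0.27233888]), 'moment': array([-0.03959923,  0.00170572, -0.0776945 ]), 'grasp_force': 0.0, 'width': 87.80539721639893}
```

View pics/scene0.png

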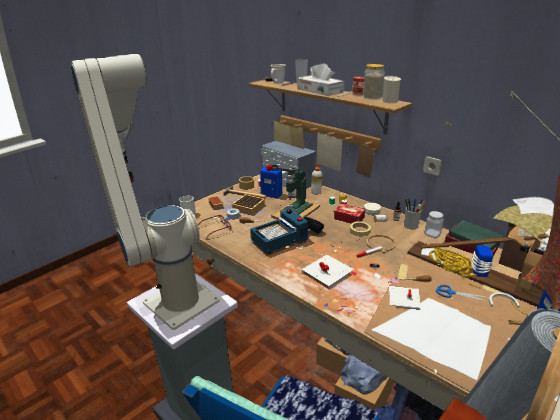

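View pics/top0.png

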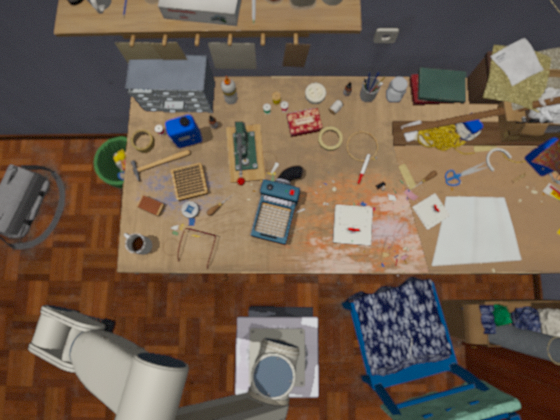

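The scene picture shows the extractor at about (280,232). There are two look-alike covers with red wings: the larger at scene (327,270) / top (353,225), and the smaller at scene (404,297) / top (430,210). The larger one fits the task, so I'll confirm it in an enlarged crop.

```bash
python3 - <<'E'
from h import *
a=cv2.imread('pics/top0.png')[165:265,235:455];b=cv2.imread('pics/scene0.png')[195:320,240:430]
a=cv2.resize(a,(660,300),interpolation=cv2.INTER_CUBIC);b=cv2.resize(b,(456,300),interpolation=cv2.INTER_CUBIC)
c=np.zeros((600,660,3),np.uint8);c[:300]=a;c[300:,:456]=b;cv2.imwrite('pics/crop1.png',c)
t=load('top0');s=load('scene0')
for tag,d in(('top',t),('scene',s)):
    im=d['pixels'];hsv=cv2.cvtColor(im,cv2.COLOR_RGB2HSV)
    m=((hsv[...,0]<6)|(hsv[...,0]>174))&(hsv[...,1]>170)&(hsv[...,2]>100)
    n,l,st,c=cv2.connectedComponentsWithStats(m.astype(np.uint8))
    for i in range(1,n):
        if st[i,4]>12: print(tag,c[i].round(1),st[i])
    w=((hsv[...,1]<45)&(hsv[...,2]>150)).astype(np.uint8)
    n,l,st,c=cv2.connectedComponentsWithStats(w)
    for i in range(1,n):
        if 300<st[i,4]<3000:
            r=cv2.minAreaRect(np.argwhere(l==i)[:,::-1].astype(np.float32)); print(tag,'W',c[i].round(1),st[i,4],cv2.boxPoints(r).round(1).tolist())
E
```

```text
top [414.4  83.9] [412  75   5  23  65]
top [359.7 178. ] [358 174   5   9  22]
top [240.6 180.9] [238 178   7   7  38]
top [291.6 192.1] [290 190   4   5  15]
top [353.6 229.4] [349 228  10   3  17]
top W [201.4   4.6] 766 [[158.0, 0.0], [236.0, 0.0], [236.0, 12.0], [158.0, 12.0]]
top W [517.6  61.1] 1357 [[489.8999938964844, 55.0], [525.5, 36.0], [543.2000122070312, 69.30000305175781], [507.6000061035156, 88.30000305175781]]
top W [548.3 112.8] 313 [[532.0, 104.0], [559.0, 104.0], [559.0, 122.0], [532.0, 122.0]]
top W [360.3 225.7] 1802 [[332.29998779296875, 242.5], [335.29998779296875, 203.5], [407.70001220703125, 209.10000610351562], [404.70001220703125, 248.10000610351562]]
top W [276.3 354.6] 2971 [[235.0, 317.0], [317.0, 317.0], [317.0, 399.0], [235.0, 399.0]]
scene [268.6 166.1] [267 165   5   4  15]
scene [338.1 208.5] [336 206   5   6  13]
scene [361.1 253.4] [357 251   9   5  23]
scene [323.5 266. ] [320 262   9   9  42]
scene [409.5 292.8] [409 290   2   7  13]
scene W [  7.1 109. ] 1015 [[0.0, 140.0], [0.0, 53.0], [23.0, 53.0], [23.0, 140.0]]
scene W [106.6  62.6] 818 [[71.4000015258789, 60.099998474121094], [140.10000610351562, 51.5], [141.6999969482422, 64.69999694824219], [73.0, 73.19999694824219]]
scene W [535.  205.2] 567 [[512.0, 212.39999389648438], [513.2999877929688, 195.10000610351562], [553.9000244140625, 198.0], [552.5999755859375, 215.3000030517578]]
scene W [328. 270.] 744 [[301.79998779296875, 269.29998779296875], [316.1000061035156, 246.10000610351562], [352.29998779296875, 268.3999938964844], [338.1000061035156, 291.70001220703125]]
scene W [181.4 310.4] 2297 [[126.5, 301.6000061035156], [203.8000030517578, 251.39999389648438], [236.8000030517578, 302.20001220703125], [159.5, 352.3999938964844]]
```

View pics/crop1.png

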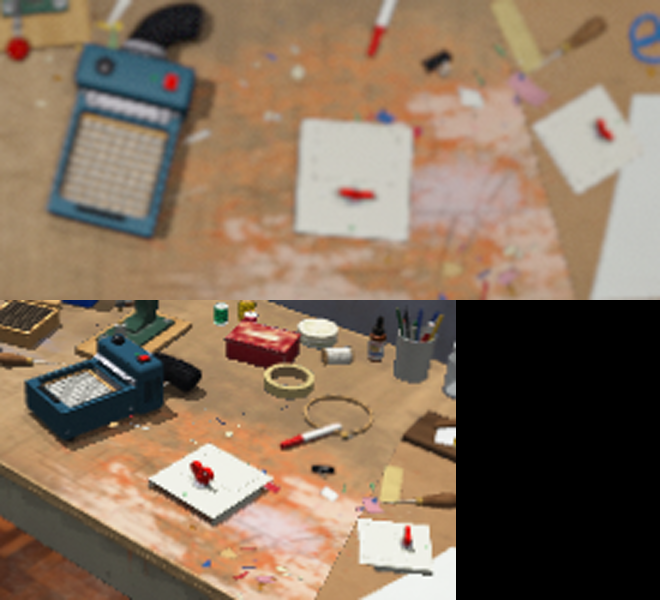

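The crop confirms the target. The left cover, about 37 px (~150 mm) square at top (353,225), is the larger one; the right cover is about 25 px (~100 mm). The extractor tub is at the left, yawed clockwise by about 12°.

```bash
python3 - <<'E'
from h import *
from scipy.spatial.transform import Rotation as R
t=load('top0');s=load('scene0');w=load('wrist0')
print('wing',tri((t,353.6,229.4),(s,323.5,266)))
f=lambda u,v:(235+u/3-.3,165+v/3-.3)
for z,P in((19,[(302,120),(412,122),(408,240),(296,235)]),(78,[(50,212),(152,236)]),(112,[(83,42),(195,62)])):
    for p in P: print(z,plane(t,*f(*p),z).round(0))
print('ball',tri((t,240.6,180.9),(s,268.6,166.1)))
o=readout.get_obs();r=R.from_rotvec(o['orientation']);print(r.as_matrix().round(3))
E=w['extrinsics'];c=-E[:3,:3].T@E[:3,3];print('cam in tool',r.inv().apply(c-o['ee_pos']).round(1));print((E[:3,:3]@r.as_matrix()).round(3))
E
```

```text
wing (array([ 497.9012122 , -306.01730629,   41.98743593]), [0.9, 0.9])
19 [ 605. -238.   19.]
19 [ 602. -389.   19.]
19 [ 439. -378.   19.]
19 [ 446. -227.   19.]
78 [469. 101.  78.]
78 [438. -33.  78.]
112 [690.  59. 112.]
112 [663. -89. 112.]
ball (array([621.88091819, 118.71503995, 329.77966531]), [0.7, 0.7])
[[-0.975  0.223 -0.   ]
 [ 0.223  0.975 -0.001]
 [ 0.    -0.001 -1.   ]]
cam in tool [78.6 -1.9 20.5]
[[ 0.     1.    -0.   ]
 [-0.958  0.    -0.288]
 [-0.288  0.001  0.958]]
```

>>> step_arm(
  targets=[
    [[0.31, -0.55, 0.04, 0, 0, -1, 1], [0.31, -0.55, 0.04, 0, 0, -1, 1], [0.31, -0.55, 0.04, 0, 0, -1, 1], [0.31, -0.55, 0.04, 0, 0, -1, 1], [0.31, -0.55, 0.04, 0, 0, -1, 1]],
  ],
)

```text
t: 0.78
ee_pos: [217.1, 470.8, 414.6]
orientation: [-0.892, -3.012, 0.001]
ft_force: [0.1, -0.4, 0.1]
width: 87.9
grasp_force: 0.0
```

>>> step_arm(
  targets=[
    [[0.31, -0.55, 0.04, 0, 0, -1, 1], [0.31, -0.55, 0.04, 0, 0, -1, 1], [0.31, -0.55, 0.04, 0, 0, -1, 1], [0.31, -0.55, 0.04, 0, 0, -1, 1], [0.31, -0.55, 0.04, 0, 0, -1, 1]],
  ],
)

```text
t: 1.4
ee_pos: [294.6, 333.3, 424.7]
orientation: [1.402, 2.811, -0.0]
ft_force: [0.1, 0.5, 1.1]
width: 87.4
grasp_force: 0.0
```

>>> step_arm(
  targets=[
    [[0.31, -0.55, 0.04, 0, 0, -1, 1], [0.31, -0.55, 0.04, 0, 0, -1, 1], [0.31, -0.55, 0.04, 0, 0, -1, 1], [0.31, -0.55, 0.04, 0, 0, -1, 1], [0.31, -0.55, 0.04, 0, 0, -1, 1]],
  ],
)

```text
t: 2.02
ee_pos: [372.1, 195.8, 434.7]
orientation: [-1.869, -2.525, -0.0]
ft_force: [1.0, 0.3, 0.3]
width: 88.0
grasp_force: 0.0
```

>>> step_arm(
  targets=[
    [[0.31, -0.55, 0.04, 0, 0, -1, 1], [0.31, -0.55, 0.04, 0, 0, -1, 1], [0.31, -0.55, 0.04, 0, 0, -1, 1], [0.31, -0.55, 0.04, 0, 0, -1, 1], [0.31, -0.55, 0.04, 0, 0, -1, 1]],
  ],
)

```text
t: 2.65
ee_pos: [449.6, 58.2, 444.6]
orientation: [-2.279, -2.162, 0.0]
ft_force: [-0.2, 0.1, 0.2]
width: 88.1
grasp_force: 0.0
```

```bash
python3 - <<'E'
from h import *
d=grab('wrist','w1');cv2.imwrite('pics/w1v.png',cv2.resize(cv2.imread('pics/w1.png'),(800,600),interpolation=cv2.INTER_CUBIC))
o=readout.get_obs();print(o['t'],o['ee_pos'],o['orientation'],o['ft_force'])
E
```

```text
2.7 [451.12403802  56.45470264 445.06818403] [2.28128020e+00 2.15690964e+00 5.86951638e-04] [ 1.01595494 -1.22362682  0.82818386]
```

View pics/w1v.png

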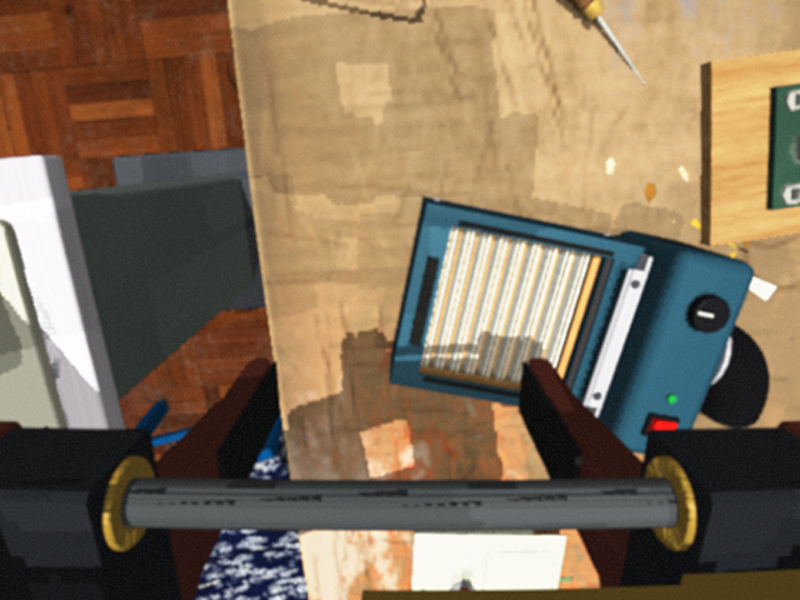

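The wrist view shows the tub's front corners at about (427,198) and (392,382) on the 800-px scale. The seal is at (425,300), the keeper strip runs from (645,262) to (592,410), and the cover's upper edge is at (490,535). I'll take a second, closer view, then views over the cover.

>>> step_arm(
  targets=[
    [[0.4, -0.7, -0.4, 0, 0, 0, 1], [0.4, -0.7, -0.4, 0, 0, 0, 1], [0, -0.4, -0.2, 0, 0, 0, 1], [0, 0, 0, 0, 0, 0, 1], [0, 0, 0, 0, 0, 0, 1]],
  ],
)

```text
t: 3.32
ee_pos: [489.2, -30.2, 394.9]
orientation: [-2.276, -2.165, -0.0]
ft_force: [0.3, -0.1, 0.6]
width: 88.0
grasp_force: 0.0
```

```bash
python3 - <<'E'
from h import *
d=grab('wrist','w2')
E
```

>>> step_arm(
  targets=[
    [[0, -1, 0, 0, 0, 0, 1], [0, -1, 0, 0, 0, 0, 1], [0, -1, 0, 0, 0, 0, 1], [0, -1, 0, 0, 0, 0, 1], [0, -1, 0, 0, 0, 0, 1]],
  ],
)

```text
t: 4.0
ee_pos: [489.6, -281.4, 395.6]
orientation: [2.274, 2.166, 0.001]
ft_force: [0.4, 0.5, 1.0]
width: 87.5
grasp_force: 0.0
```

>>> step_arm(
  targets=[
    [[0, -1, -0.3, 0, 0, 0, 1], [0, -0.8, -0.3, 0, 0, 0, 1], [0, 0, 0, 0, 0, 0, 1], [0, 0, 0, 0, 0, 0, 1], [0, 0, 0, 0, 0, 0, 1]],
  ],
)

```text
t: 4.62
ee_pos: [489.7, -369.4, 365.4]
orientation: [2.274, 2.166, 0.0]
ft_force: [0.0, -0.2, 1.6]
width: 88.4
grasp_force: 0.0
```

```bash
python3 - <<'E'
from h import *
d=grab('wrist','w3')
a=[cv2.resize(cv2.imread(f'pics/{n}.png'),(800,600),interpolation=cv2.INTER_CUBIC) for n in('w2','w3')]
cv2.imwrite('pics/v2.png',np.vstack([a[0][0:300],a[1][0:300]]))
o=readout.get_obs();print(o['t'],o['ee_pos'],o['orientation'],o['ft_force'])
E
```

```text
4.675 [ 489.73129837 -369.46950246  365.4497852 ] [2.27427461e+00 2.16623048e+00 3.59934069e-04] [-0.28873949 -0.38297633  0.54265558]
```

View pics/v2.png

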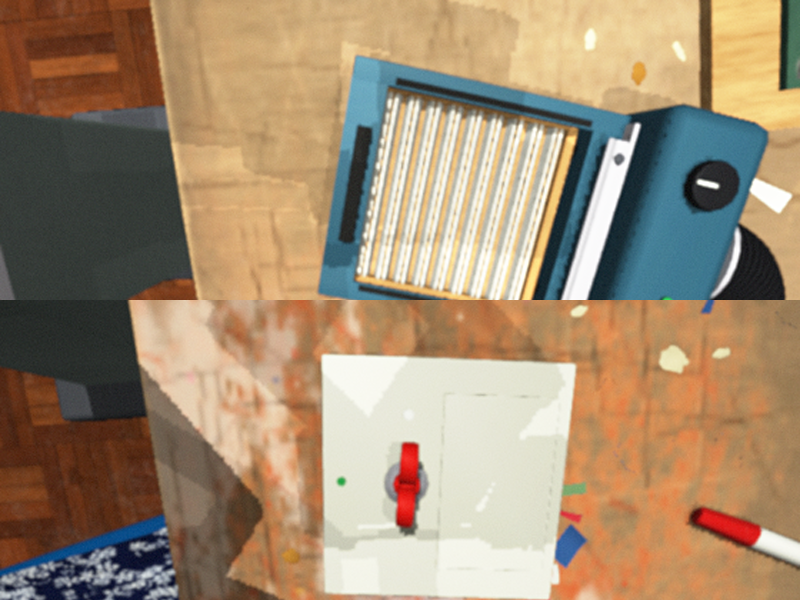

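w2 shows the tub's front-left corner at (357,57), the front-right near (320,293), the seal from (362,127) to (345,241), and the keeper from (635,125) to (580,300). In w3 the cover fills x 322–575, with the hub at (407,485) in the composite and the wing upright along the cover's y.

```bash
cat > m1.py <<'E'
from h import *
w1,w2,w3,t,s=[load(x) for x in('w1','w2','w3','top0','scene0')]
def line(d,mask,p,q,n=25,r=6):
    """edge points of mask along normals between p and q (orig px), fitted line"""
    p=np.array(p,float);q=np.array(q,float);u=(q-p)/np.linalg.norm(q-p);nn=np.array([-u[1],u[0]])
    m=cv2.GaussianBlur(mask.astype(np.float32),(3,3),0.7);P=[]
    for a in np.linspace(.08,.92,n):
        c=p+a*(q-p);o=np.arange(-r,r+.01,.25);xy=(c+o[:,None]*nn).astype(np.float32)
        v=cv2.remap(m,xy[None,:,0],xy[None,:,1],cv2.INTER_LINEAR)[0];g=np.abs(np.diff(v))
        if g.max()>.05: P.append(c+nn*o[np.argmax(g)])
    P=np.array(P,np.float32);l=cv2.fitLine(P,cv2.DIST_HUBER,0,.01,.01).ravel();return l
def cross(a,b):
    A=np.array([[a[0],-b[0]],[a[1],-b[1]]]);k=np.linalg.solve(A,[b[2]-a[2],b[3]-a[3]]);return a[2:]+k[0]*a[:2]
k=.7
hs=lambda d:cv2.cvtColor(d['pixels'],cv2.COLOR_RGB2HSV)
E
python3 - <<'E'
from m1 import *
# cover
h=hs(w3);pl=((h[...,1]<50)&(h[...,2]>165)).astype(np.float32)
C=[np.array(c)*k for c in((322,55),(575,65),(549,298),(325,292))]
L=[line(w3,pl,C[0],C[1]),line(w3,pl,C[1],C[2]),line(w3,pl,C[3],C[0])]
FL,RL=cross(L[0],L[2]),cross(L[0],L[1]);print('px',FL/k,RL/k)
X=[plane(w3,*p,19) for p in(FL,RL)];print(X,np.linalg.norm(X[1]-X[0]))
e=X[1]-X[0];print('yaw side',np.degrees(np.arctan2(e[1],e[0])))
for l in(L[1],L[2]):
    A=[plane(w3,*(l[2:]+sg*60*l[:2]),19) for sg in(-1,1)];e=A[1]-A[0];print('yaw edge',np.degrees(np.arctan2(e[1],e[0])))
red=((h[...,0]<8)|(h[...,0]>172))&(h[...,1]>150)&(h[...,2]>60);red[:,350:]=0;red=red[:]
n,l,st,c=cv2.connectedComponentsWithStats(red.astype(np.uint8));i=1+np.argmax(st[1:,4]);print(st[i],c[i]/k)
print('wing c',tri((w3,*c[i]),(t,353.6,229.4),(s,323.5,266)),plane(w3,*c[i],56))
q=cv2.minAreaRect(np.argwhere(l==i)[:,::-1].astype(np.float32));print(q)
# extractor
for nm,d,P in(('w1',w1,[(427,198),(392,382)]),('w2',w2,[(357,57),(320,293)])):
    g=hs(d);b=((g[...,0]>90)&(g[...,0]<115)&(g[...,1]>110)).astype(np.float32)
    p=[np.array(x)*k for x in P]
    f=line(d,b,*p);
    el=(np.array([(600,234),(620,112)][nm=='w2'])*k);L1=line(d,b,p[0],el)
    print(nm,'FL px',cross(f,L1)/k,plane(d,*cross(f,L1),78))
    if nm=='w1':
        L2=line(d,b,p[1],np.array((515,399))*k);print('FR',cross(f,L2)/k,plane(d,*cross(f,L2),78))
    dk=(g[...,2]<70).astype(np.uint8);roi=np.zeros_like(dk)
    x0,x1,y0,y1=[(405,442,250,352),(336,374,118,250)][nm=='w2'];roi[int(y0*k):int(y1*k),int(x0*k):int(x1*k)]=1
    n,l,st,c=cv2.connectedComponentsWithStats(dk*roi);i=1+np.argmax(st[1:,4])
    q=cv2.minAreaRect(np.argwhere(l==i)[:,::-1].astype(np.float32));bx=cv2.boxPoints(q);print('seal',st[i,4],np.array(q[0])/k,plane(d,*q[0],82.5),[plane(d,*x,82.5)[:2].round(1).tolist() for x in bx])
    kp=((g[...,1]<45)&(g[...,2]>170)).astype(np.uint8);roi[:]=0;x0,x1,y0,y1=[(580,655,250,420),(560,645,118,420)][nm=='w2'];roi[int(y0*k):int(y1*k),int(x0*k):int(x1*k)]=1
    n,l,st,c=cv2.connectedComponentsWithStats(kp*roi);i=1+np.argmax(st[1:,4])
    q=cv2.minAreaRect(np.argwhere(l==i)[:,::-1].astype(np.float32));bx=cv2.boxPoints(q);print('keeper',st[i,4],q,[plane(d,*x,88)[:2].round(1).tolist() for x in bx])
E
```

```text
px [321.04105   52.192734] [575.44995   62.813816]
[array([ 449.83392989, -227.36273992,   19.        ]), array([ 604.73692144, -240.12455084,   19.        ])] 155.42779870581066
yaw side -4.70972371053755
yaw edge 85.6637472832448
yaw edge -94.50760849935538
[276 100  18  59 757] [406.86922061 184.14983959]
wing c (array([ 497.8770613 , -306.47197119,   42.15444971]), [0.8, 0.7, 1.2]) [ 497.87423652 -306.5430128    56.        ]
((284.5, 129.0), (58.0, 17.0), 90.0)
w1 FL px [424.78137 197.94807] [470.35331131 108.34657748  78.        ]
FR [387.3546 381.3961] [436.35069146 -28.82886636  78.        ]
seal 474 [423.12661307 301.3318525 ] [466.18417847  35.35454557  82.5       ] [[453.7, 3.2], [470.2, 68.1], [478.0, 65.9], [462.0, 0.8]]
keeper 1326 ((431.5000305175781, 234.00001525878906), (13.59779167175293, 117.32050323486328), 18.43494987487793) [[583.9, -56.9], [614.5, 65.4], [628.0, 60.4], [598.7, -63.2]]
w2 FL px [356.94452  56.05168] [472.95799326 103.1735383   78.        ]
seal 802 [355.01931327 184.41146851] [467.29635746  34.04818703  82.5       ] [[454.6, 2.1], [470.9, 66.1], [479.3, 64.3], [463.4, 0.1]]
keeper 2311 ((416.6743469238281, 159.7523193359375), (18.198701858520508, 158.13714599609375), 16.699241638183594) [[582.2, -60.9], [614.1, 64.6], [628.5, 60.2], [598.1, -66.7]]
```

```bash
python3 - <<'E'
from m1 import *
print('sealC',tri((w1,*(np.array((423.1266,301.3318))*k)),(w2,*(np.array((355.0193,184.4115))*k))))
yw=np.radians(-14.2);ex=np.array([np.cos(yw),np.sin(yw)]);ey=np.array([-ex[1],ex[0]]);O=np.array([466.8,34.7])+102.5*ex
print('origin',O)
for nm,d in(('w1',w1),('w2',w2)):
    im=d['pixels'].astype(np.float32)
    for X in(-85,-60,-30,0,20):
        row=[]
        for sg in(1,-1):
            Y=np.arange(54,84,.5);P=np.array([proj(d,[*(O+X*ex+sg*y*ey),78]) for y in Y],np.float32)
            v=cv2.remap(im,P[None,:,0],P[None,:,1],cv2.INTER_LINEAR)[0]
            row.append(v)
            bl=v[:,2]-v[:,0]
            print(nm,X,sg,' '.join('%d'%b for b in bl[::2]))
E
```

```text
sealC (array([466.57402412,  33.68623949,  76.48283076]), [0.2, 0.2])
origin [566.16814836   9.55599295]
w1 -85 1 -19 -12 -7 7 25 20 3 3 22 47 60 65 63 61 61 58 48 35 19 -14 -50 -68 -72 -74 -74 -74 -75 -75 -74 -77
w1 -85 -1 -57 -49 -33 -9 16 19 9 5 10 21 32 38 40 40 35 14 -20 -45 -58 -62 -65 -63 -63 -63 -62 -61 -60 -59 -59 -59
w1 -60 1 -13 -16 -9 4 22 23 5 0 20 46 57 63 65 65 63 58 49 37 19 -15 -52 -71 -75 -76 -75 -75 -75 -77 -79 -80
w1 -60 -1 -56 -50 -35 -8 16 16 8 4 9 19 31 37 39 37 32 8 -24 -52 -67 -73 -75 -75 -74 -73 -74 -73 -72 -71 -70 -67
w1 -30 1 -30 -41 -37 -15 14 24 8 0 24 54 76 77 78 75 70 63 49 36 22 -15 -55 -76 -81 -80 -78 -76 -76 -77 -78 -78
w1 -30 -1 -59 -51 -33 -2 13 16 8 2 7 23 34 40 41 43 23 -22 -76 -111 -120 -119 -118 -117 -118 -115 -107 -99 -93 -89 -86 -82
w1 0 1 -13 -12 -6 8 27 29 8 0 18 52 71 73 73 73 75 70 54 36 26 -8 -47 -70 -78 -82 -81 -81 -80 -79 -79 -78
w1 0 -1 -1 0 -3 0 0 0 0 -1 1 1 0 0 0 1 4 2 0 0 0 0 -2 -4 -3 0 -1 -2 0 0 1 2
w1 20 1 4 2 7 21 33 28 9 0 17 48 69 74 73 74 74 69 55 36 22 -4 -40 -62 -70 -69 -71 -74 -73 -73 -73 -73
w1 20 -1 -42 -40 -41 -39 -38 
[... 546 characters left out ...]
-95
w2 -30 1 -54 -59 -13 41 30 1 -3 15 53 70 69 70 69 70 48 -27 -79 -84 -82 -81 -81 -83 -83 -84 -85 -85 -85 -84 -86 -85
w2 -30 -1 -73 -108 -126 -116 -45 28 35 8 2 27 61 79 81 81 81 73 1 -89 -122 -127 -122 -119 -119 -115 -113 -116 -119 -122 -124 -124
w2 0 1 -80 -88 -37 48 43 3 -4 17 62 84 82 83 82 87 62 -15 -75 -86 -85 -89 -89 -88 -89 -90 -91 -87 -85 -85 -84 -87
w2 0 -1 -125 -128 -127 -108 -29 40 34 4 -1 24 58 79 82 82 84 69 5 -73 -103 -105 -103 -100 -86 -70 -61 -62 -61 -59 -62 -62
w2 20 1 26 26 39 62 47 6 -3 12 58 83 86 83 81 81 62 -18 -76 -87 -89 -86 -85 -84 -85 -85 -86 -84 -84 -86 -90 -86
w2 20 -1 23 23 21 30 54 58 33 4 0 29 61 79 81 81 83 72 33 -29 -49 -32 -10 -3 -1 -1 -1 -1 -1 -3 -10 -24
```

>>> step_arm(
  targets=[
    [[0.16, 0.65, -0.5, 0, 0, -0.45, 1], [0, 0.6, -0.8, 0, 0, 0, 1], [0, 0, -0.8, 0, 0, 0, 1], [0, 0, -0.5, 0, 0, 0, 1], [0, 0, 0, 0, 0, 0, 1]],
  ],
)

```text
t: 5.3
ee_pos: [497.0, -307.0, 233.5]
orientation: [-2.307, -2.128, 0.001]
ft_force: [0.6, -0.9, -0.2]
width: 88.0
grasp_force: 0.0
```

```bash
python3 - <<'E'
from h import *
d=grab('wrist','w4');cv2.imwrite('pics/w4v.png',cv2.resize(cv2.imread('pics/w4.png')[150:],(640,308),interpolation=cv2.INTER_CUBIC))
o=readout.get_obs();print(o['t'],o['ee_pos'],o['orientation'],o['ft_force'])
for z in(40,48,56): print(proj(d,[497.7,-306.7,z]))
E
```

```text
5.35 [ 497.46963421 -307.57516953  234.76778079] [-2.30861654e+00 -2.12932436e+00  3.05447296e-04] [ 0.10990752 -0.57623201 -0.05251733]
[280.67589604 258.36672872]
[280.6813194  264.61059619]
[280.6871674  271.40305082]
```

View pics/w4v.png

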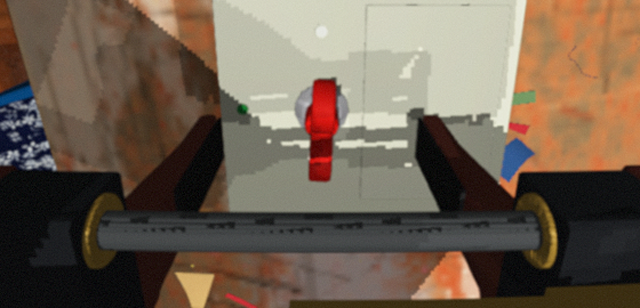

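The wing at (322,125) lies between the fingers and along the cover's y. I'll lower and grip.

>>> step_arm(
  targets=[
    [[0, 0, -0.3, 0, 0, 0, 1], [0, 0, -0.17, 0, 0, 0, 1], [0, 0, 0, 0, 0, 0, 0], [0, 0, 0, 0, 0, 0, 0], [0, 0, 0, 0, 0, 0, 0]],
  ],
)

```text
t: 5.98
ee_pos: [497.4, -308.4, 211.5]
orientation: [2.31, 2.128, 0.0]
ft_force: [0.3, -0.1, 0.9]
width: 61.7
grasp_force: 0.0
```

>>> step_arm(
  targets=[
    [[0, 0, 0, 0, 0, 0, 0], [0, 0, 0, 0, 0, 0, 0], [0, 0, 0, 0, 0, 0, 0], [0, 0, 0, 0, 0, 0, 0], [0, 0, 0, 0, 0, 0, 0]],
  ],
)

```text
t: 6.6
ee_pos: [497.2, -308.2, 211.1]
orientation: [-2.31, -2.129, 0.0]
ft_force: [-1.0, -0.4, -0.0]
width: 11.3
grasp_force: 2.1
```

>>> step_arm(
  targets=[
    [[0, 0, 0, 0, 0, 0, 0], [0, 0, 0, 0, 0, 0, 0], [0, 0, 0.2, 0, 0, 0, 0], [0, 0, 0.3, 0, 0, 0, 0], [0, 0, 0.3, 0, 0, 0, 0]],
  ],
)

```text
t: 7.22
ee_pos: [497.3, -308.3, 252.4]
orientation: [2.31, 2.129, 0.0]
ft_force: [0.9, -0.8, -3.4]
width: 10.6
grasp_force: 30.0
```

```bash
python3 - <<'E'
from h import *
d=grab('wrist','w5');cv2.imwrite('pics/w5v.png',cv2.resize(cv2.imread('pics/w5.png'),(640,480),interpolation=cv2.INTER_CUBIC))
o=readout.get_obs();print(o['t'],o['ee_pos'],o['orientation'],o['ft_force'],o['moment'],o['width'],o['grasp_force'])
E
```

```text
7.275 [ 497.95256503 -308.67335688  254.38448913] [2.30788854e+00 2.12670351e+00 1.29749283e-03] [ 0.56101142 -0.38268441 -0.56663426] [-0.11180952  0.05962869  0.04301829] 10.518346179945627 29.999495178926736
```

View pics/w5v.png

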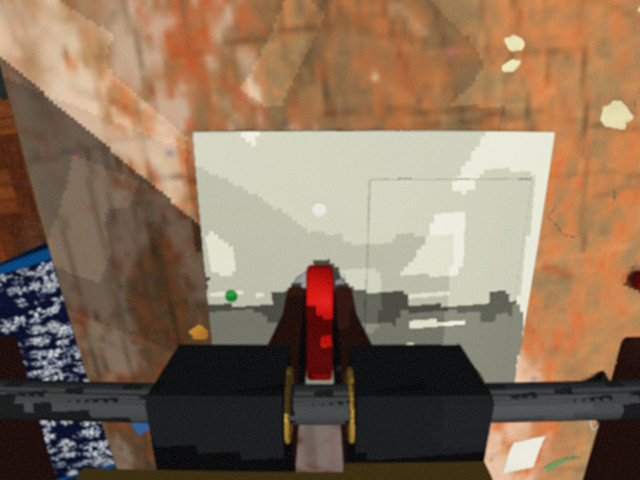

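The cover is held and lifted. Its left edge runs from (193,131) to (554,132), and the wing at (320,320) is between the pads. Next I'll measure how it sits in the hand.

```bash
cat > held.py <<'E'
from m1 import *
from scipy.spatial.transform import Rotation as R
def held(tag,pts,ee,rv,sc=.875):
    d=load(tag);h=hs(d);pl=((h[...,1]<60)&(h[...,2]>130)).astype(np.float32)
    C=[np.array(c)*sc for c in pts];z=ee[2]-163-29
    L=[line(d,pl,C[0],C[1]),line(d,pl,C[0],C[2]),line(d,pl,C[1],C[3])]
    a,b=[plane(d,*cross(L[0],x),z) for x in L[1:]];e=(b-a)[:2];n=np.linalg.norm(e);e/=n
    c=(a+b)[:2]/2+75.5*np.array([e[1],-e[0]]);w=c-24*e
    y=R.from_rotvec(rv).apply([0,1,0])
    print('len',n,'cover yaw',np.degrees(np.arctan2(e[1],e[0])),'psi',np.degrees(np.arctan2(y[1],y[0])),'centre',c,'wing',w,'wing-tcp',w-ee[:2])
E
python3 - <<'E'
from held import *
held('w5',[(193,131),(554,132),(203,230),(540,230)],np.array([497.3,-308.3,254.4]),[2.30788854e+00,2.12670351e+00,1.29749283e-03])
E
```

```text
len 152.69708198898988 cover yaw -4.5959815446286 psi -4.679153681141039 centre [ 521.14813143 -308.8708129 ] wing [ 497.22530341 -306.94771655] wing-tcp [-0.07469659  1.35228345]
```

>>> step_arm(
  targets=[
    [[0, 0.3, 0.8, 0, 0, 0, 0], [0, 0.7, 0.72, 0, 0, 0, 0], [0, 0.9, 0, 0, 0, -0.6, 0], [0, 0.9, 0, 0, 0, -0.6, 0], [0, 0.9, 0, 0, 0, -0.6, 0]],
  ],
)

```text
t: 7.9
ee_pos: [497.1, -121.9, 328.0]
orientation: [2.44, 1.977, 0.001]
ft_force: [1.0, 0.8, -2.6]
width: 10.3
grasp_force: 30.0
```

>>> step_arm(
  targets=[
    [[-0.03, 0.9, 0, 0, 0, -0.58, 0], [0, 0.9, 0, 0, 0, 0, 0], [0, 0.77, 0, 0, 0, 0, 0], [0, 0.4, 0, 0, 0, 0, 0], [0, 0, 0, 0, 0, 0, 0]],
  ],
)

```text
t: 8.52
ee_pos: [495.7, 26.4, 327.7]
orientation: [2.476, 1.933, 0.001]
ft_force: [-0.3, -1.3, -3.2]
width: 10.6
grasp_force: 30.0
```

>>> step_arm(
  targets=[
    [[0, 0, 0, 0, 0, 0, 0], [0, 0, 0, 0, 0, 0, 0], [0, 0, 0, 0, 0, 0, 0], [0, 0, 0, 0, 0, 0, 0], [0, 0, 0, 0, 0, 0, 0]],
  ],
)

```text
t: 9.15
ee_pos: [495.8, 25.1, 327.1]
orientation: [-2.479, -1.929, 0.0]
ft_force: [1.2, -0.1, -2.7]
width: 9.8
grasp_force: 30.0
```

```bash
python3 - <<'E'
from held import *
d=grab('wrist','w6')
cv2.imwrite('pics/w6v.png',cv2.resize(cv2.imread('pics/w6.png'),(640,480),interpolation=cv2.INTER_CUBIC))
o=readout.get_obs();print(o['t'],o['ee_pos'],o['ft_force'],o['moment'],o['width'],o['grasp_force'])
held('w6',[(193,131),(554,132),(203,230),(540,230)],o['ee_pos'],o['orientation'])
E
```

```text
9.2 [495.78067561  25.12164479 327.13152991] [-0.30257639 -0.26407912 -3.50257713] [-0.04950768  0.12620298 -0.00479638] 10.4796155064231 29.999047578312457
len 155.00571418298512 cover yaw -13.77011731843739 psi -14.21526307526987 centre [520.08425997  20.37919657] wing [496.77405464  26.09184286] wing-tcp [0.99337904 0.97019808]
```

View pics/w6v.png

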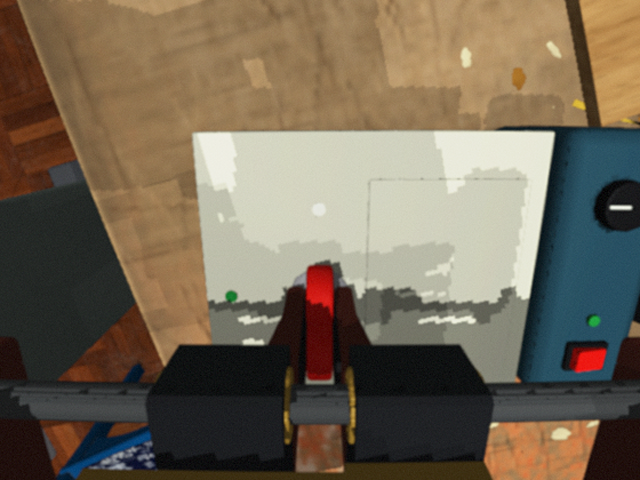

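The cover hangs square over the tub, with its corners at (193,131) and (554,132) in the same place in the hand and the motor housing clear at right. I'll lower it by feel.

>>> step_arm(
  targets=[
    [[0, 0, -0.3, 0, 0, 0, 0], [0, 0, -0.2, 0, 0, 0, 0], [0, 0, -0.1, 0, 0, 0, 0], [0, 0, 0, 0, 0, 0, 0], [0, 0, 0, 0, 0, 0, 0]],
  ],
)

```text
t: 9.82
ee_pos: [495.9, 25.3, 297.3]
orientation: [2.479, 1.93, 0.0]
ft_force: [0.0, -0.1, -2.6]
width: 10.4
grasp_force: 30.0
```

>>> step_arm(
  targets=[
    [[0, 0, -0.06, 0, 0, 0, 0], [0, 0, -0.06, 0, 0, 0, 0], [0, 0, -0.06, 0, 0, 0, 0], [0, 0, 0, 0, 0, 0, 0], [0, 0, 0, 0, 0, 0, 0]],
  ],
)

```text
t: 10.45
ee_pos: [495.8, 25.3, 288.2]
orientation: [-2.479, -1.93, 0.0]
ft_force: [-0.2, 0.3, -2.5]
width: 10.0
grasp_force: 30.0
```

>>> step_arm(
  targets=[
    [[0, 0, -0.04, 0, 0, 0, 0], [0, 0, -0.04, 0, 0, 0, 0], [0, 0, -0.02, 0, 0, 0, 0], [0, 0, 0, 0, 0, 0, 0], [0, 0, 0, 0, 0, 0, 0]],
  ],
)

```text
t: 11.08
ee_pos: [495.8, 25.3, 283.2]
orientation: [-2.479, -1.93, 0.0]
ft_force: [1.0, 0.3, -3.1]
width: 10.8
grasp_force: 30.0
```

```bash
python3 - <<'E'
from h import *
o=readout.get_obs();print(o['t'],o['ee_pos'],o['ft_force'],o['moment'])
E
```

```text
11.075 [495.79496997  25.26599746 283.18047352] [ 0.95464109  0.29871232 -3.08744967] [-0.07638732  0.11805796  0.00849243]
```

>>> step_arm(
  targets=[
    [[0, 0, -0.04, 0, 0, 0, 0], [0, 0, -0.04, 0, 0, 0, 0], [0, 0, -0.02, 0, 0, 0, 0], [0, 0, 0, 0, 0, 0, 0], [0, 0, 0, 0, 0, 0, 0]],
  ],
)

```text
t: 11.7
ee_pos: [495.8, 25.3, 278.2]
orientation: [-2.479, -1.93, 0.0]
ft_force: [-0.5, 0.3, -2.5]
width: 10.0
grasp_force: 30.0
```

>>> step_arm(
  targets=[
    [[0, 0, -0.02, 0, 0, 0, 0], [0, 0, -0.02, 0, 0, 0, 0], [0, 0, 0, 0, 0, 0, 0], [0, 0, 0, 0, 0, 0, 0], [0, 0, 0, 0, 0, 0, 0]],
  ],
)

```text
t: 12.32
ee_pos: [495.8, 25.3, 276.2]
orientation: [-2.479, -1.93, -0.0]
ft_force: [-0.2, -0.1, -3.5]
width: 10.5
grasp_force: 30.0
```

>>> step_arm(
  targets=[
    [[0, 0, -0.02, 0, 0, 0, 0], [0, 0, 0, 0, 0, 0, 0], [0, 0, -0.02, 0, 0, 0, 0], [0, 0, 0, 0, 0, 0, 0], [0, 0, 0, 0, 0, 0, 0]],
  ],
)

```text
t: 12.95
ee_pos: [495.8, 25.3, 274.2]
orientation: [-2.479, -1.93, 0.0]
ft_force: [0.3, -0.8, -3.3]
width: 10.4
grasp_force: 30.0
```

```bash
python3 - <<'E'
from h import *
o=readout.get_obs();print(o['t'],o['ee_pos'],o['ft_force'],o['moment'])
d=grab('scene','s2');a=cv2.imread('pics/s2.png')[205:265,235:335];cv2.imwrite('pics/s2v.png',cv2.resize(a,(800,480),interpolation=cv2.INTER_CUBIC))
E
```

```text
12.95 [495.7664708   25.2783131  274.15608376] [ 0.26611131 -0.84764416 -3.33307583] [-0.02197241  0.15744805  0.01314187]
```

>>> step_arm(
  targets=[
    [[0, 0, -0.02, 0, 0, 0, 0], [0, 0, 0, 0, 0, 0, 0], [0, 0, 0, 0, 0, 0, 0], [0, 0, 0, 0, 0, 0, 0], [0, 0, 0, 0, 0, 0, 0]],
  ],
)

```text
t: 13.62
ee_pos: [495.8, 25.3, 273.3]
orientation: [2.479, 1.93, 0.0]
ft_force: [-0.7, -0.3, 0.4]
width: 10.5
grasp_force: 30.0
```

>>> step_arm(
  targets=[
    [[0, 0, -0.02, 0, 0, 0, 0], [0, 0, 0, 0, 0, 0, 0], [0, 0, 0, 0, 0, 0, 0], [0, 0, 0, 0, 0, 0, 0], [0, 0, 0, 0, 0, 0, 0]],
  ],
)

```text
t: 14.25
ee_pos: [495.8, 25.3, 272.2]
orientation: [2.479, 1.93, 0.0]
ft_force: [-1.4, -0.1, 1.8]
width: 10.2
grasp_force: 30.0
```

Seal contact was at TCP z ≈ 273.7 with 3–5 N net, which fits its stiffness and means the frame is about 4 mm low. I'll ease up to just resting and slide back.

>>> step_arm(
  targets=[
    [[0, 0, 0.026, 0, 0, 0, 0], [0.058, -0.0146, 0, 0, 0, 0, 0], [0.058, -0.0146, 0, 0, 0, 0, 0], [0, 0, 0, 0, 0, 0, 0], [0, 0, 0, 0, 0, 0, 0]],
  ],
)

```text
t: 14.88
ee_pos: [501.7, 23.8, 273.5]
orientation: [2.479, 1.93, 0.0]
ft_force: [-1.7, -1.0, 1.6]
width: 10.7
grasp_force: 30.0
```

>>> step_arm(
  targets=[
    [[0.039, -0.0097, 0, 0, 0, 0, 0], [0.039, -0.0097, 0, 0, 0, 0, 0], [0, 0, 0, 0, 0, 0, 0], [0, 0, 0, 0, 0, 0, 0], [0, 0, 0, 0, 0, 0, 0]],
  ],
)

```text
t: 15.5
ee_pos: [505.6, 22.8, 273.6]
orientation: [2.479, 1.93, 0.001]
ft_force: [-1.7, -1.1, 1.0]
width: 10.8
grasp_force: 30.0
```

>>> step_arm(
  targets=[
    [[0.039, -0.0097, 0, 0, 0, 0, 0], [0, 0, 0, 0, 0, 0, 0], [0.02, -0.005, 0, 0, 0, 0, 0], [0, 0, 0, 0, 0, 0, 0], [0, 0, 0, 0, 0, 0, 0]],
  ],
)

```text
t: 16.12
ee_pos: [508.4, 22.1, 273.5]
orientation: [2.479, 1.93, -0.0]
ft_force: [-2.4, 0.5, -0.9]
width: 10.4
grasp_force: 30.0
```

>>> step_arm(
  targets=[
    [[0.02, -0.005, 0, 0, 0, 0, 0], [0, 0, 0, 0, 0, 0, 0], [0.02, -0.005, 0, 0, 0, 0, 0], [0, 0, 0, 0, 0, 0, 0], [0, 0, 0, 0, 0, 0, 0]],
  ],
)

```text
t: 16.75
ee_pos: [510.5, 21.6, 273.5]
orientation: [2.479, 1.93, 0.0]
ft_force: [-1.4, 0.8, 1.2]
width: 10.1
grasp_force: 30.0
```

>>> step_arm(
  targets=[
    [[0.02, -0.005, 0, 0, 0, 0, 0], [0, 0, 0, 0, 0, 0, 0], [0, 0, 0, 0, 0, 0, 0], [0, 0, 0, 0, 0, 0, 0], [0, 0, 0, 0, 0, 0, 0]],
  ],
)

```text
t: 17.38
ee_pos: [511.0, 21.5, 273.3]
orientation: [-2.478, -1.929, 0.002]
ft_force: [-4.3, 2.1, 1.4]
width: 10.7
grasp_force: 30.0
```

>>> step_arm(
  targets=[
    [[0.02, -0.005, 0, 0, 0, 0, 0], [0, 0, 0, 0, 0, 0, 0], [0, 0, 0, 0, 0, 0, 0], [0, 0, 0, 0, 0, 0, 0], [0, 0, 0, 0, 0, 0, 0]],
  ],
)

```text
t: 18.0
ee_pos: [511.4, 21.3, 273.1]
orientation: [-2.477, -1.928, 0.004]
ft_force: [-6.5, 2.6, 3.5]
width: 10.0
grasp_force: 30.0
```

The cover is home against the upstand: 7 N backward, with the TCP exactly where predicted. I'll ease the push slightly and press the front down.

>>> step_arm(
  targets=[
    [[-0.01, 0.0025, 0, 0, 0, 0, 0], [0, 0, -0.02, 0, 0, 0, 0], [0, 0, -0.02, 0, 0, 0, 0], [0, 0, 0, 0, 0, 0, 0], [0, 0, 0, 0, 0, 0, 0]],
  ],
)

```text
t: 18.62
ee_pos: [511.3, 21.3, 271.4]
orientation: [-2.478, -1.929, 0.002]
ft_force: [-6.9, 1.5, 4.0]
width: 10.2
grasp_force: 30.0
```

```bash
python3 - <<'E'
from h import *
o=readout.get_obs();print(o['t'],o['ee_pos'],o['ft_force'],o['moment'],o['qpos'])
E
```

```text
18.625 [511.29931558  21.29938868 271.43750067] [-6.94437313  1.51254108  4.01531342] [ 0.30050525  1.49056488 -0.05336037] [1.83426821e-02 4.64391533e-01 1.96153907e+00 2.11214275e-04
 7.17712805e-01 2.66074628e-01]
```

>>> step_arm(
  targets=[
    [[0, 0, -0.02, 0, 0, 0, 0], [0, 0, 0, 0, 0, 0, 0], [0, 0, -0.02, 0, 0, 0, 0], [0, 0, 0, 0, 0, 0, 0], [0, 0, 0, 0, 0, 0, 0]],
  ],
)

```text
t: 19.25
ee_pos: [511.2, 21.3, 270.0]
orientation: [-2.478, -1.929, 0.002]
ft_force: [-8.8, 1.8, 11.4]
width: 10.3
grasp_force: 30.0
```

>>> step_arm(
  targets=[
    [[0, 0, -0.01, 0, 0, 0, 0], [0, 0, 0, 0, 0, 0, 0], [0, 0, 0, 0, 0, 0, 0], [0, 0, 0, 0, 0, 0, 0], [0, 0, 0, 0, 0, 0, 0]],
  ],
)

```text
t: 19.88
ee_pos: [511.2, 21.3, 269.7]
orientation: [-2.478, -1.929, 0.002]
ft_force: [-9.7, 1.7, 14.3]
width: 10.3
grasp_force: 30.0
```

>>> step_arm(
  targets=[
    [[-0.0008, 0.0013, 0, 0, 0, -1, 0], [-0.0008, 0.0013, 0, 0, 0, -1, 0], [-0.0008, 0.0013, 0, 0, 0, -1, 0], [-0.0008, 0.0013, 0, 0, 0, -1, 0], [-0.0008, 0.0013, 0, 0, 0, -1, 0]],
  ],
)

```text
t: 20.5
ee_pos: [510.7, 21.7, 269.6]
orientation: [-2.777, -1.466, 0.004]
ft_force: [-11.7, 1.4, 15.6]
width: 10.5
grasp_force: 30.0
```

>>> step_arm(
  targets=[
    [[-0.0008, 0.0013, 0, 0, 0, -1, 0], [-0.0008, 0.0013, 0, 0, 0, -1, 0], [-0.0008, 0.0013, 0, 0, 0, -1, 0], [-0.0008, 0.0013, 0, 0, 0, -1, 0], [0, 0, 0, 0, 0, 0, 0]],
  ],
)

```text
t: 21.12
ee_pos: [510.3, 22.1, 269.6]
orientation: [-2.953, -1.068, 0.005]
ft_force: [-12.7, 2.3, 16.7]
width: 10.2
grasp_force: 30.0
```

```bash
python3 - <<'E'
from h import *
o=readout.get_obs();print(o['t'],o['ee_pos'],o['ft_force'],o['moment'],o['qpos'])
E
```

```text
21.125 [510.34492693  22.05347428 269.60440232] [-12.65724406   2.26342072  16.73786593] [ 0.50638596  2.17647121 -0.02306627] [1.97811848e-02 4.66817760e-01 1.96382988e+00 6.52810101e-04
 7.14363602e-01 8.96280392e-01]
```

>>> step_arm(
  targets=[
    [[-0.01, 0.0035, 0, 0, 0, -0.7, 0], [-0.005, 0.002, 0, 0, 0, -0.7, 0], [-0.0008, 0.0013, 0, 0, 0, -0.7, 0], [-0.0008, 0.0013, 0, 0, 0, -0.7, 0], [0, 0, 0, 0, 0, 0, 0]],
  ],
)

```text
t: 21.75
ee_pos: [509.9, 22.5, 269.7]
orientation: [-3.044, -0.775, 0.004]
ft_force: [-9.2, 3.3, 16.2]
width: 10.0
grasp_force: 30.0
```

```bash
python3 - <<'E'
from h import *
o=readout.get_obs();print(o['t'],o['ee_pos'],o['ft_force'],o['moment'],o['qpos'])
E
```

```text
21.75 [509.851284    22.45412725 269.6561933 ] [-9.24025888  3.32572619 16.1872012 ] [ 0.47052516  1.93611662 -0.03943372] [2.05923962e-02 4.66062993e-01 1.96512413e+00 6.11552839e-04
 7.12810414e-01 1.09237620e+00]
```

>>> step_arm(
  targets=[
    [[-0.003, 0.0018, 0, 0, 0, -1, 0], [-0.003, 0.0018, 0, 0, 0, -1, 0], [-0.0008, 0.0013, 0, 0, 0, -1, 0], [-0.0008, 0.0013, 0, 0, 0, -1, 0], [-0.0008, 0.0013, 0, 0, 0, -1, 0]],
  ],
)

```text
t: 22.38
ee_pos: [509.5, 23.1, 269.7]
orientation: [-3.132, -0.232, 0.003]
ft_force: [-9.8, 6.0, 14.3]
width: 10.6
grasp_force: 30.0
```

>>> step_arm(
  targets=[
    [[-0.0008, 0.0013, 0, 0, 0, -1, 0], [-0.0008, 0.0013, 0, 0, 0, -1, 0], [-0.0008, 0.0013, 0, 0, 0, -1, 0], [0, 0, 0, 0, 0, -1, 0], [0, 0, 0, 0, 0, 0, 0]],
  ],
)

```text
t: 23.0
ee_pos: [509.5, 23.5, 269.7]
orientation: [-3.134, 0.205, 0.003]
ft_force: [-9.7, 7.6, 13.7]
width: 10.0
grasp_force: 30.0
```

```bash
python3 - <<'E'
from h import *
o=readout.get_obs();print(o['t'],o['ee_pos'],o['ft_force'],o['moment'],o['orientation'],2*np.degrees(np.arctan2(o['orientation'][1],o['orientation'][0]))%360)
E
```

```text
23.0 [509.49194742  23.54410632 269.69412566] [-9.67113236  7.61763715 13.71186748] [ 1.35092202  1.88558189 -0.05661601] [-3.13361692e+00  2.04721775e-01  3.00487624e-03] 352.5242627519396
```

>>> step_arm(
  targets=[
    [[0, 0.004, 0, 0, 0, -0.8, 0], [0, 0.004, 0, 0, 0, -0.6, 0], [0, 0, 0, 0, 0, -0.2, 0], [0, 0, 0, 0, 0, 0, 0], [0, 0, 0, 0, 0, 0, 0]],
  ],
)

```text
t: 23.62
ee_pos: [509.5, 23.9, 269.7]
orientation: [-3.118, 0.378, 0.003]
ft_force: [-9.9, 7.2, 13.8]
width: 10.5
grasp_force: 30.0
```

```bash
python3 - <<'E'
from h import *
o=readout.get_obs();print(o['t'],o['ee_pos'],o['ft_force'],o['moment'],2*np.degrees(np.arctan2(o['orientation'][1],o['orientation'][0]))%360-90)
d=grab('wrist','w7')
E
```

```text
23.625 [509.52131357  23.85941158 269.71199147] [-9.89669768  7.17986762 13.81839256] [ 1.23637812  1.86538539 -0.01347348] 256.1785550253468
```

>>> step_arm(
  targets=[
    [[0, 0, 0, 0, 0, -0.25, 0], [0, 0, 0, 0, 0, 0, 0], [0, 0, 0, 0, 0, -0.2, 0], [0, 0, 0, 0, 0, 0, 0], [0, 0, 0, 0, 0, 0, 0]],
  ],
)

```text
t: 24.3
ee_pos: [509.5, 24.0, 269.7]
orientation: [-3.112, 0.424, 0.003]
ft_force: [-8.8, 8.0, 14.5]
width: 10.5
grasp_force: 30.0
```

```bash
python3 - <<'E'
from h import *
o=readout.get_obs();print(o['t'],o['ee_pos'],o['ft_force'],o['moment'],2*np.degrees(np.arctan2(o['orientation'][1],o['orientation'][0]))%360-90)
E
```

```text
24.3 [509.54439219  23.95275685 269.71067246] [-8.75428818  7.99055451 14.46110794] [1.35615364 1.89497681 0.61040502] 254.4826716222509
```

The moment jumped to 0.61 N m at 91° of turn, so the knob is at its stop. I'll ease all the loads, then let go.

>>> step_arm(
  targets=[
    [[-0.008, 0.01, 0.01, 0, 0, 0.2, 0], [-0.006, 0.008, 0.02, 0, 0, 0.1, 0], [0, 0, 0.01, 0, 0, 0, 0], [0, 0, 0, 0, 0, 0, 0], [0, 0, 0, 0, 0, 0, 0]],
  ],
)

```text
t: 24.92
ee_pos: [509.3, 24.1, 270.7]
orientation: [-3.117, 0.394, 0.001]
ft_force: [-3.4, 3.4, -1.8]
width: 10.4
grasp_force: 30.0
```

```bash
python3 - <<'E'
from h import *
o=readout.get_obs();print(o['t'],o['ee_pos'],o['ft_force'],o['moment'],2*np.degrees(np.arctan2(o['orientation'][1],o['orientation'][0]))%360-90)
E
```

```text
24.925 [509.28202668  24.14795162 270.69967655] [-3.44991691  3.37532102 -1.80502468] [0.62154206 1.13616628 0.23244965] 255.5956694169825
```

>>> step_arm(
  targets=[
    [[0, 0, 0, 0, 0, 0, 0.5], [0, 0, 0, 0, 0, 0, 0.5], [0, 0, 0, 0, 0, 0, 0.5], [0, 0, 0, 0, 0, 0, 0.5], [0, 0, 0, 0, 0, 0, 0.5]],
  ],
)

```text
t: 25.55
ee_pos: [509.6, 24.1, 271.0]
orientation: [-3.117, 0.394, -0.0]
ft_force: [-0.0, 0.4, 0.4]
width: 44.2
grasp_force: 0.0
```

>>> step_arm(
  targets=[
    [[0, 0, 0.3, 0, 0, 0, 0.5], [0, 0, 0.8, 0, 0, 0, 0.5], [-0.3, 0, 1, 0, 0, 0, 0.5], [0, 0, 0.8, 0, 0, 0, 0.5], [0, 0, 0, 0, 0, 0, 0.5]],
  ],
)

```text
t: 26.18
ee_pos: [495.2, 24.1, 420.1]
orientation: [-3.116, 0.394, -0.012]
ft_force: [-0.6, 0.5, -1.6]
width: 43.8
grasp_force: 0.0
```

>>> step_arm(
  targets=[
    [[0, 0, 0, 0, 0, 0, 0.5], [0, 0, 0, 0, 0, 0, 0.5], [0, 0, 0, 0, 0, 0, 0.5], [0, 0, 0, 0, 0, 0, 0.5], [0, 0, 0, 0, 0, 0, 0.5]],
  ],
)

```text
t: 26.8
ee_pos: [494.5, 24.1, 415.6]
orientation: [3.117, -0.394, -0.001]
ft_force: [0.4, -0.2, 0.3]
width: 44.3
grasp_force: 0.0
```

```bash
python3 - <<'E'
from h import *
o=readout.get_obs();print(o['t'],o['ee_pos'],o['ft_force'],o['width'])
d=grab('wrist','w8');cv2.imwrite('pics/w8v.png',cv2.resize(cv2.imread('pics/w8.png'),(800,600),interpolation=cv2.INTER_CUBIC))
E
```

```text
26.8 [494.54854383  24.08226568 415.63372873] [ 0.38738688 -0.20572982  0.30734048] 44.27588314531326
```

View pics/w8v.png

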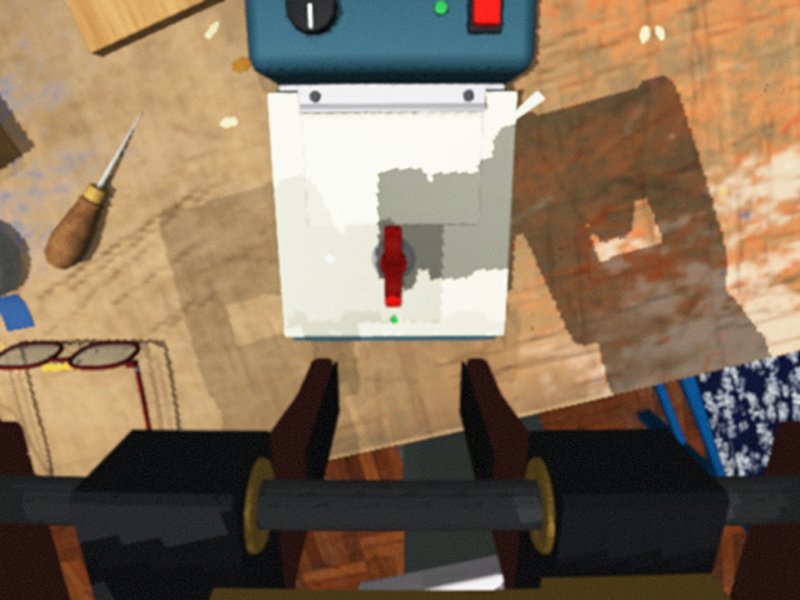

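The final view shows the cover square under the keeper at (395,95), with the wing at (393,265) along the cover's x and a thin blue front rim showing at (395,338) as expected. The fingers are clear, so I'll hand in.

```bash
python3 -c "
from workcell import ctrl;print(ctrl.close_job())"
```

```text
the job is handed in; nothing more can be done
None
```

The cover is back on, with its rear edge home under the keeper and the knob turned a quarter turn clockwise to its stop; I handed the job in at about 27 s with the robot clear, pressing with about 21 N at most in the readings, and the result message gave no verdict.

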